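# Cover the culture dish, then hold the incubator hatch at its balance

## Task

Get the culture dish ready and the incubator open for a colleague who will load it. First set the knobbed glass cover on the tall-walled glass dish so that it sits seated and level on the rim, and let go of it. Then take the incubator's sprung hatch by its grip, guide it up past its balance point without letting it fly or drop, bring it back to just below that point (some 7 degrees below it, so that it would fall shut by itself if let go), and finish still holding it there; leave the other things on the bench where they are.

Things in the scene. Friction and masses are not known exactly. Their poses are not given: they have to be found in the camera images.
- dish: culture dish of greenish glass, open on top, the tall-walled one: 90 mm outer diameter, 40 mm high, wall 4 mm (mouth 82 mm), loose, 0.16 kg. Origin: centre of its underside, z up. It and the cover may stand in either of two places on the left half of the bench
- cover: loose glass cover, 0.09 kg: disc 96 mm across, 4 mm thick; under it a bevelled plug 76 mm across, 6 mm deep (3 mm play all round in the dish's mouth); on it an upright round knob 20 mm in diameter, 24 mm high. Origin: centre of the plug's underside, z up; disc top at 10 mm, knob top at 34 mm. Starts on the bench, plug down. Seated, its origin is 34 mm above the dish's
- incubator: small white benchtop incubator, fixed, 220 x 220 mm and 115 mm high, hatch on top. Origin: centre of its underside; its -x side is the front (dark display), its +x side carries the hinge; y is along the hinge
- hatch (a joint): opening angle of the hatch, rad: 0 shut, 1.45 fully open at its stop. White slab 220 x 220 x 24 mm, 0.75 kg, hinged along the top of the far (+x) side; its front rises and goes back. A spring helps: below the balance point, at 0.95 rad (54 degrees), it falls shut; above it, it springs open. No hinge friction. Lifting at the grip takes about 1.3 N at 0, falling to nothing at balance
- hatch_grip (a point): centre of the hatch's grip: black round bar 18 mm thick, 28 mm long, parallel to the hinge, on a 14 mm wide neck at the middle of the hatch's front edge; 32 mm in front of that edge. Shut, it is 129 mm above the bench, 252 mm in front of and 13 mm above the hinge line. Its flat ends (28 mm apart) can be pinched from straight above; the bar may turn between the fingers as it rises
- hatch_hinge (a point): middle of the hatch's hinge line, 116 mm above the bench; the line runs along the incubator's y
- petri_a: low open round glass dish, 110 mm across and 16 mm high, bystander. Origin: centre of its underside
- petri_b: low open round glass dish, 130 mm across and 16 mm high, bystander. Origin: centre of its underside
- petri_c: low open round glass dish, 90 mm across and 16 mm high, bystander, nearest the robot. Origin: centre of its underside
- beaker: clear glass beaker, 64 mm across and 85 mm high, bystander. Origin: centre of its underside
- reagent: closed brown bottle, 60 mm across and 140 mm high, bystander. Origin: centre of its underside
- spatula: thin steel laboratory spatula 135 mm long lying flat, bystander; origin at its middle, x along it
- slidebox: white closed box 80 x 100 x 32 mm, bystander. Origin: centre of its underside
Things that resemble listed ones, but are neither listed nor needed, are in the scene too. Leave any green or yellow look-alike of the cover alone.

How it is judged:
On the way, in this order (a step that is already met when the one before it is completed fails the run):
1. the cover sits seated and level on the dish, let go of (horizontal distance between cover and dish below 0.005 m and z of cover in the frame of dish between 0.031 and 0.037 m and angle between each of cover, dish's own z axis and vertical below 0.05 rad and height (world z) of dish below 0.006 m and contact force between the fingers and cover below 0.05 N and linear speed of cover below 0.02 m/s), for 0.3 s.
2. the hatch is raised past its balance point (value of joint hatch above 0.99 rad), for 0.1 s.
At the end, for the whole second after the job is handed in: The robot holds the hatch, still, 0.03 to 0.27 rad below its balance point (joint between 0.68 and 0.92 rad), touching it; the dish stands upright on the bench and the cover sits on it, untouched, at rest, within 5 mm of centre, level within 0.05 rad, its origin 31 to 37 mm above the dish's (all of step 1 and value of joint hatch between 0.68 and 0.92 rad and velocity of joint hatch between -0.1 and 0.1 rad/s and contact force between any of the fingers, the arm and hatch above 0.1 N); the arm keeps its last pose, push and grip.
It fails at once if the hatch flies open or drops (faster than 2.5 rad/s) (velocity of joint hatch above 2.5 rad/s or velocity of joint hatch below -2.5 rad/s).
It fails at once if a bystander is moved more than 40 mm (distance of any of petri_a, petri_b, petri_c, beaker, reagent, spatula, slidebox from where it was at the start of the episode above 0.04 m).
It fails at once if the dish is tipped (angle between dish's own z axis and vertical above 0.5 rad).
It also fails if it takes over 58 s, if anything falls off the work surface, if the arm or the gripper's body presses on something with over 40 N, if the wrist force passes 120 N, or if a joint passes its speed limit or range.

## Robot

A 7-joint arm with a two-finger parallel gripper is mounted at the origin on the work surface. World frame = base frame: x ahead of the robot, y to its left, z up, the work surface at z = 0. Lengths are in m, angles in rad, forces in N, time in s.
With the tool pointing down it reaches from about 0.35 to 0.9 m from the base axis. Payload 8.1 kg.
Tool frame: the origin (TCP) lies at the very end of the fingers, on their centre line; the grasp point (between the pads) lies ctrl.hold_point_z behind it (ctrl.hold_point_z is the distance from the TCP to the grasp point, in m); z points along the fingers, y is the direction in which the jaws open and shut (so a half turn about z gives the same grasp; the last joint's range is limited). The gripper opens to 92 mm and grips with 3 to 60 N. Pads are 19 mm wide; open, the fingers measure 130 mm over their backs; the gripper's body (75 mm by 190 mm) begins 47 mm behind the grasp point.
Start: joints at [1.183, 0.434, 0.025, 1.573, -0.012, 1.134, -0.075], TCP at [0.176, -0.6, 0.227] pointing down, gripper open.
Joint ranges: [-2.62, 2.62], [-0.44, 2.09], [-1.27, 1.32], [0.08, 2.57], [-1.32, 4.46], [0.12, 2], [-2.74, 2.74]. Speed limits (rad/s): [2.22, 2.22, 3.01, 3.01, 3.14, 3.14, 3.14].

## Interface

Orientations are given as [roll, pitch, yaw] about the fixed x, y, z axes, in that order (R = Rz(yaw) Ry(pitch) Rx(roll)).
In Python, from rig import ctrl gives the robot as it stands.
- The arm moves only by the tool jog_arm, never from a script. Its argument "rows" is a list of rows, each a list of 5 numbers: the shift along the tool's x, y, z in cm, then the turn about the tool's z in degrees, then the gripper command: -1 is fully open, 1 is shut, values between are in proportion. In form: [[tx, ty, tz, yaw, grip], ...]. A call has 1 to 8 rows; each row is the pose to reach, as a shift and turn from the pose commanded when the call began, along the tool's axes at that moment; what a row does not reach only later rows make up. A row lasts 1/10 s, in which the tool goes at most 50 mm and 8.59 degrees, less where a joint would pass 70% of its speed; a pose out of reach is approached as far as the arm can. A call with a gripper value outside its range is refused whole. The fingers move at their own pace and stop on an object; "force" is the grip in N (left out, the last holds). Time passes only in rows, so rows that repeat a pose let the fingers close. It gives the time, the measured TCP pose, the force and the opening at its end, in the units of the state.
- ctrl.get_obs(): the state, without advancing time (a new reading comes with each control period).
- ctrl.grab_frame(name): name is "scene" or "top" or "wrist"; returns (picture, depth): 400x640x3 uint8, blue, green, red; 400x640 float32, m along the optical axis (not along the pixel's ray), 0 where there is no reading.
- ctrl.calibration(name): a dict with "fx", "fy", "cx", "cy" (pixels), "k1" (the pictures are not rectified: a ray, as slopes to the right and down, at radius r is drawn at 1 + k1 r^2 times it, then the intrinsics apply), "origin" and "attitude" of the camera in the world; the wrist camera has in their place "hand_eye" (4x4, takes a point from camera to tool coordinates, whose origin is the TCP and whose axes are the flange's). Camera axes: x right, y up, looking along -z (the intrinsics and any distortion apply to the point x, -y, -z); pixel columns grow to the right and rows downward; lengths in m; the calibration is good to about 2 mm. A picture is of the moment at which its call begins: read the wrist's pose just before it. calibration takes no time and is no camera call.
- ctrl.job_done(): hands the job in, once; it reports no verdict.
The state is a dict: "time_s": time; "joint_pos": joint angles; "dq": joint speeds; "joint_efforts": joint torques, N m; "position": TCP position; "tool_rot": TCP orientation; "ft_force": force on the tool from outside, world axes, zero at the start; "wrist_torque": the same for the moment, N m; "gripper_width": opening from 0.0 (shut) to 1.0 (fully open).
Only numpy, scipy, OpenCV 4.12 (cv2) and the standard library are available. Lean on these libraries where they do the work, as an engineer would, in place of code of your own. Each camera call takes 0.05 s, during which the arm holds its last target.

## Working session

There is one attempt and no reset: what is moved stays moved. The work goes in short steps, Python scripts to look and compute and a tool call to move; the robot and the scene stay as the last step left them, time stands still between calls to the robot, and variables do not carry over. Pictures are saved under pics/ and viewed, and the job is handed in when it is done.

Besides the shell and the picture viewer there is one more tool, called after "Request:" as a command line: name --pt "numbers of a row" for each row, then --argument value for the rest. jog_arm: Moves the arm, as the interface text tells. Its arguments: {"type":"object","properties":{"rows":{"type":"array","items":{"type":"array","items":{"type":"number"}}},"force":{"type":"number"}},"required":["rows"]}

```bash
ls; mkdir -p pics; cat > h.py <<'E'
import numpy as np, cv2
from rig import ctrl
from scipy.spatial.transform import Rotation as R
def cam(name,obs=None):
    c=ctrl.calibration(name)
    return c
E
python3 - <<'E'
from h import *
import pickle
o=ctrl.get_obs();print(o);print(ctrl.hold_point_z)
for n in ("scene","top"):
    c=ctrl.calibration(n);print(n,c)
    p,d=ctrl.grab_frame(n);cv2.imwrite(f"pics/{n}0.png",p);np.save(f"{n}0.npy",d)
print(ctrl.calibration("wrist"))
E
```

```text
pics
{'time_s': 0.0, 'joint_pos': array([ 1.18340626,  0.43521192,  0.02496519,  1.57408556, -0.01160644,
        1.13402304, -0.07512709]), 'dq': array([ 7.73364547e-04,  1.33538222e-04, -7.39526849e-04,  4.51473570e-05,
       -2.48850090e-04, -8.20435660e-04,  4.55682862e-04]), 'joint_efforts': array([-7.57883881e-04, -6.67857599e+01,  9.84205417e-01, -3.14459109e+01,
       -6.06827508e-02,  4.27945016e-02,  1.99574233e-04]), 'position': array([ 0.17540374, -0.5993448 ,  0.22595623]), 'tool_rot': array([-3.14001551e+00,  1.34225930e-04,  2.84697727e-01]), 'ft_force': array([ 0.22735577, -0.16820993, -0.73986546]), 'wrist_torque': array([-0.03569061,  0.03052921, -0.00514616]), 'gripper_width': 0.999759022267603}
0.0188
scene {'fx': 397.1916041645854, 'fy': 397.1916041645854, 'cx': 319.059431236975, 'cy': 208.89087897771404, 'k1': -0.05407444305922408, 'origin': array([ 1.24763746, -0.26081903,  1.27330539]), 'attitude': array([ 0.60921015, -0.010425  ,  1.16450099])}
top {'fx': 453.3780458217016, 'fy': 453.3780458217016, 'cx': 324.6519177613691, 'cy': 198.60134968230304, 'k1': -0.07054867061964448, 'origin': array([0.22956727, 0.05878187, 1.48712627]), 'attitude': array([ 0.20287469,  0.00368141, -1.64319308])}
{'fx': 319.7585790569935, 'fy': 319.7585790569935, 'cx': 317.0480535422003, 'cy': 197.80456823715733, 'k1': -0.0250903134822987, 'hand_eye': array([[-7.59843631e-04,  9.55341447e-01,  2.95503201e-01,
         8.03282526e-02],
       [ 9.99999711e-01,  7.26333797e-04,  2.23167233e-04,
        -7.96461030e-04],
       [-1.43305491e-06,  2.95503285e-01, -9.55341723e-01,
        -1.58816835e-01],
       [ 0.00000000e+00,  0.00000000e+00,  0.00000000e+00,
         1.00000000e+00]])}
```

View pics/scene0.png

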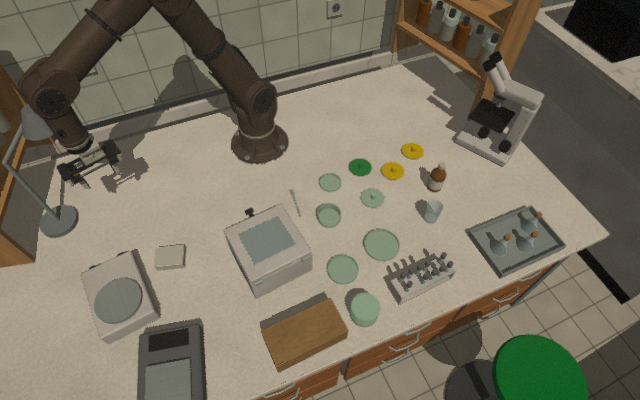

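View pics/top0.png

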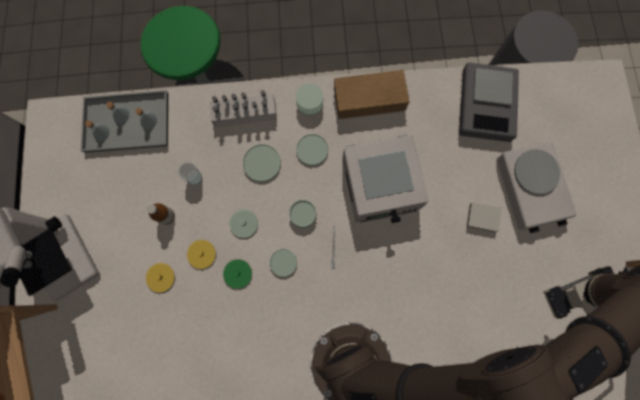

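```bash
cat >> h.py <<'E'
def fixedcam(n):
    c=ctrl.calibration(n); return c,R.from_euler('xyz',c['attitude']).as_matrix(),np.array(c['origin'])
def ray(c,u,v):
    K=np.array([[c['fx'],0,c['cx']],[0,c['fy'],c['cy']],[0,0,1.]])
    p=cv2.undistortPoints(np.array([[[u,v]]],float),K,np.array([c['k1'],0,0,0.]))[0,0]
    return np.array([p[0],-p[1],-1.])
def at_z(n,u,v,z,wr=None):
    if wr is None: c,A,o=fixedcam(n)
    else: c,A,o=wr
    d=A@ray(c,u,v); return o+d*(z-o[2])/d[2]
def by_depth(n,u,v,D,wr=None):
    if wr is None: c,A,o=fixedcam(n)
    else: c,A,o=wr
    return o+A@ray(c,u,v)*D
def wristcam(o):
    c=ctrl.calibration("wrist"); H=np.array(c['hand_eye'])
    T=np.eye(4);T[:3,:3]=R.from_euler('xyz',o['tool_rot']).as_matrix();T[:3,3]=o['position']
    M=T@H; return c,M[:3,:3],M[:3,3]
def crop(p,x0,y0,w,h,f): return cv2.resize(p[y0:y0+h,x0:x0+w],None,fx=f,fy=f,interpolation=cv2.INTER_CUBIC)
E
python3 - <<'E'
from h import *
p=cv2.imread("pics/top0.png");d=np.load("top0.npy")
cv2.imwrite("pics/top0c.png",crop(p,215,75,130,125+75,3)) 
cv2.imwrite("pics/top0d.png",crop(p,330,120,130,110,5)) 
q=cv2.imread("pics/scene0.png");cv2.imwrite("pics/sc0c.png",crop(q,300,160,130,170,3.5))
for nm,u,v in [("tall",302,214),("knobcover",244,223),("far",310,98),("pc",284,263),("pa",312,150),("pb",262,163),("green",238,274),("grip",396,216),("bench",270,330)]:
    D=d[v,u]; print(nm,D,by_depth("top",u,v,D),at_z("top",u,v,0))
E
```

```text
tall 1.5007812 [0.48717113 0.12076196 0.00713716] [0.48841341 0.12106086 0.        ]
knobcover 1.4647963 [0.46601214 0.30888677 0.03742053] [0.47211538 0.3153426  0.        ]
far 1.5144459 [0.86730503 0.0670022  0.07188097] [0.89969603 0.06741971 0.        ]
pc 1.4700764 [0.33053662 0.18935332 0.00553829] [0.33091405 0.18984141 0.        ]
pa 1.5405653 [0.70413699 0.07295207 0.01162769] [0.70787684 0.07306374 0.        ]
pb 1.5410478 [0.67350993 0.24596338 0.00290415] [0.67437859 0.24632964 0.        ]
green 1.4315735 [0.30387075 0.33433241 0.03774473] [0.30580576 0.34150828 0.        ]
grip 1.3653438 [ 0.43745025 -0.16714722  0.13842371] [ 0.45878626 -0.19033539  0.        ]
bench 1.4360487 [ 0.12167921  0.24690241 -0.00327259] [0.12191611 0.24648934 0.        ]
```

View pics/top0c.png

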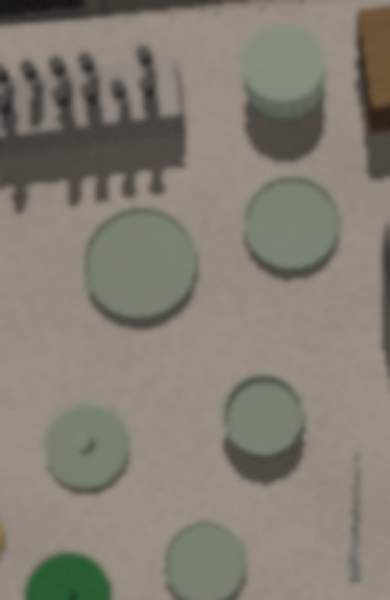

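View pics/top0d.png

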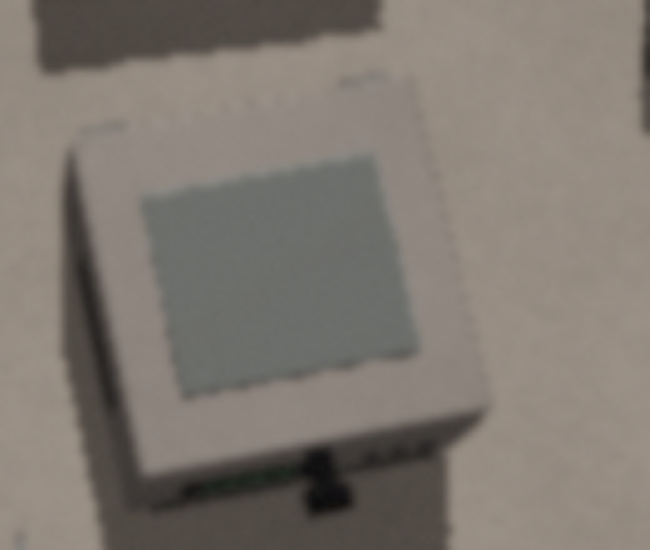

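View pics/sc0c.png

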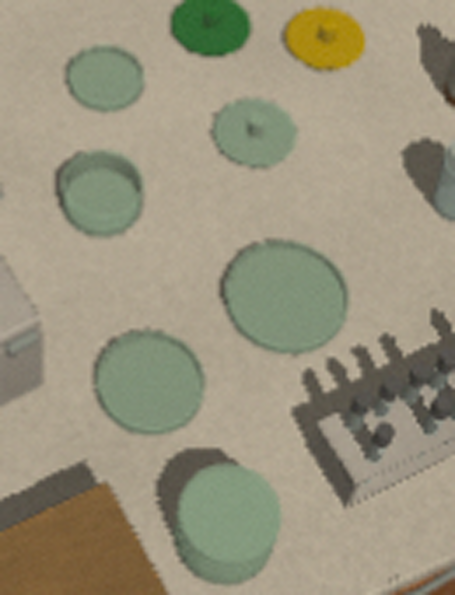

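Request:
jog_arm --pt "37.6 -30.7 0 0 -1" --pt "37.6 -30.7 0 0 -1" --pt "37.6 -30.7 0 0 -1" --pt "37.6 -30.7 0 0 -1" --pt "37.6 -30.7 0 0 -1" --pt "37.6 -30.7 0 0 -1" --pt "37.6 -30.7 0 0 -1" --pt "37.6 -30.7 0 0 -1"

```text
time_s: 0.9
position: [0.4025, -0.2681, 0.2267]
tool_rot: [3.142, 0.0, 0.285]
ft_force: [1.2, -0.4, 0.1]
gripper_width: 1.003
```

```bash
python3 - <<'E'
from h import *
print(at_z("top",302.8,213.7,.04),at_z("top",244,223.8,.01))
E
```

```text
[0.48224573 0.11673926 0.04      ] [0.46781873 0.31371829 0.01      ]
```

Request:
jog_arm --pt "22.4 -53.6 9.5 0 -1" --pt "22.4 -53.6 9.5 0 -1" --pt "22.4 -53.6 9.5 0 -1" --pt "22.4 -53.6 9.5 0 -1" --pt "22.4 -53.6 9.5 0 -1" --pt "22.4 -53.6 9.5 0 -1" --pt "22.4 -53.6 9.5 0 -1" --pt "22.4 -53.6 9.5 0 -1"

```text
time_s: 1.7
position: [0.4454, 0.124, 0.1618]
tool_rot: [3.141, 0.0, 0.284]
ft_force: [2.1, -0.9, 0.1]
gripper_width: 1.0
```

Request:
jog_arm --pt "0 0 0 0 -1"

```text
time_s: 1.8
position: [0.4451, 0.1297, 0.1616]
tool_rot: [-3.138, -0.001, 0.294]
ft_force: [0.1, -1.4, -0.4]
gripper_width: 1.0
```

```bash
python3 - <<'E'
from h import *
o=ctrl.get_obs();p,d=ctrl.grab_frame("wrist");cv2.imwrite("pics/w1.png",p);np.save("w1.npy",d);np.save("w1o.npy",o,allow_pickle=True);print(o['position'],np.abs(o['dq']).max())
E
```

```text
[0.44505255 0.12966385 0.16162758] 0.11661632716599299
```

View pics/w1.png

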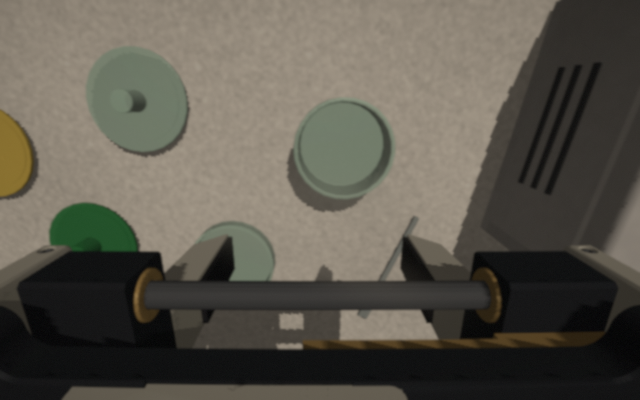

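```bash
python3 - <<'E'
from h import *
p=cv2.imread("pics/w1.png")
cv2.imwrite("pics/w1a.png",np.hstack([crop(p,80,40,115,125,3.4),crop(p,285,85,115,125,3.4)]))
o=np.load("w1o.npy",allow_pickle=True).item();w=wristcam(o)
print(at_z(0,343.5,147,.04,w),at_z(0,121,101,.034,w),at_z(0,136,100,.01,w))
d=np.load("w1.npy");print(by_depth(0,121,101,d[101,121],w),by_depth(0,121,100,d[100,121],w), by_depth(0,330,110,d[110,330],w))
E
```

```text
[0.48990768 0.12036972 0.04      ] [0.47166367 0.31703894 0.034     ] [0.47241056 0.31708624 0.01      ]
[0.47161883 0.31718563 0.03374358] [0.47267379 0.31657657 0.0349879 ] [0.51568944 0.13954834 0.00406465]
```

View pics/w1a.png

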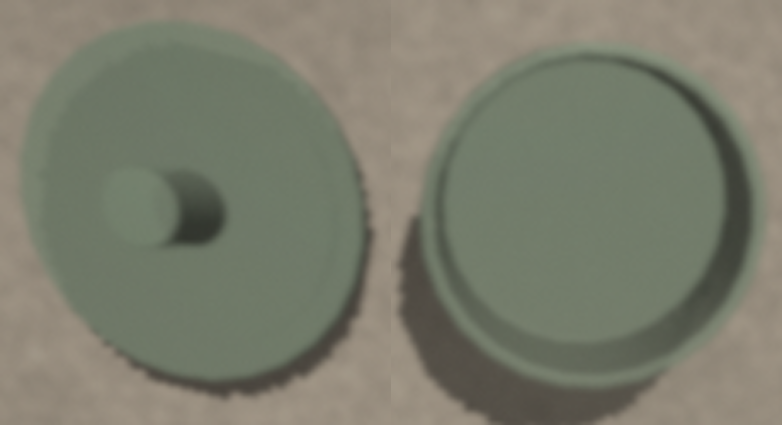

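Request:
jog_arm --pt "8.0 -17.2 3.2 0 -0.2" --pt "8.0 -17.2 3.2 0 -0.2" --pt "8.0 -17.2 3.2 0 -0.2" --pt "8.0 -17.2 3.2 0 -0.2" --pt "8.0 -17.2 3.2 0 -0.2" --pt "8.0 -17.2 3.2 0 -0.2"

```text
time_s: 2.45
position: [0.4741, 0.3091, 0.1295]
tool_rot: [3.141, 0.001, 0.285]
ft_force: [-0.1, -0.3, 0.4]
gripper_width: 0.606
```

```bash
python3 - <<'E'
from h import *
o=ctrl.get_obs();p,d=ctrl.grab_frame("wrist");cv2.imwrite("pics/w2.png",p);np.save("w2.npy",d);np.save("w2o.npy",o,allow_pickle=True);print(o['position'],o['tool_rot'],np.abs(o['dq']).max())
E
```

```text
[0.47411319 0.30906586 0.12950365] [3.14061574e+00 1.44273164e-03 2.85100738e-01] 0.032897121246178385
```

View pics/w2.png

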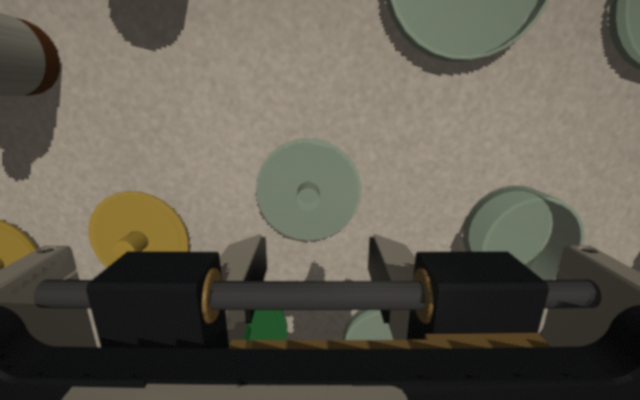

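```bash
python3 - <<'E'
from h import *
p=cv2.imread("pics/w2.png")
cv2.imwrite("pics/w2a.png",crop(p,250,130,120,115,5))
o=np.load("w2o.npy",allow_pickle=True).item();w=wristcam(o)
g=p[130:250,250:370].astype(int)
for q in [(308,196,.034),(308.5,189.5,.01)]: print(at_z(0,*q,w))
o=ctrl.get_obs();print(o['position'],o['tool_rot'])
E
```

```text
[0.47476026 0.31788104 0.034     ]
[0.47358428 0.31772806 0.01      ]
[0.47439798 0.30786087 0.12971216] [3.13996538e+00 1.21989312e-03 2.83435993e-01]
```

View pics/w2a.png

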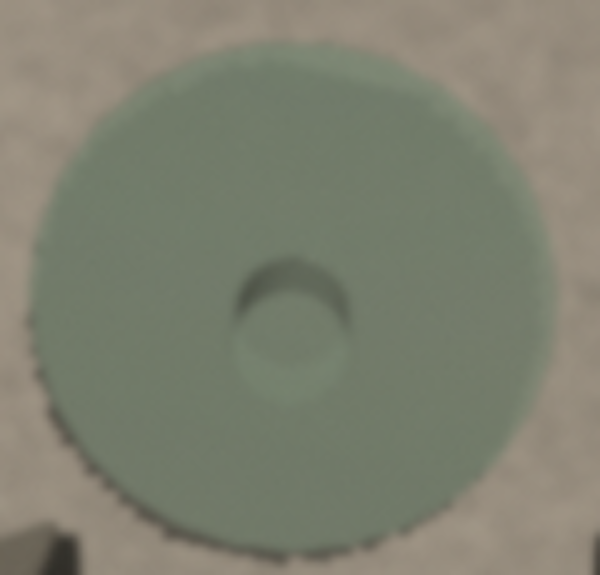

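Request:
jog_arm --pt "0.1 -0.8 4 0 -0.2" --pt "0.1 -0.8 8 0 -0.2" --pt "0.1 -0.8 10.5 0 -0.2" --pt "0.1 -0.8 11.3 0 -0.2" --pt "0.1 -0.8 11.3 0 -0.2"

```text
time_s: 3.0
position: [0.473, 0.3156, 0.0168]
tool_rot: [3.14, 0.002, 0.283]
ft_force: [0.4, -0.3, -0.3]
gripper_width: 0.601
```

Request:
jog_arm --pt "0 0 0 0 1" --pt "0 0 0 0 1" --pt "0 0 0 0 1" --pt "0 0 0 0 1" --pt "0 0 0 0 1" --pt "0 0 0 0 1" --force 15

```text
time_s: 3.6
position: [0.473, 0.3179, 0.0175]
tool_rot: [3.142, -0.0, 0.285]
ft_force: [0.0, -1.2, 4.8]
gripper_width: 0.204
```

Request:
jog_arm --pt "0 0 -3 0 1" --pt "0 0 -7 0 1" --pt "-1.2 8.7 -9 0 1" --pt "-1.2 8.7 -9 0 1" --pt "-1.2 8.7 -9 0 1" --pt "-1.2 8.7 -9 0 1"

```text
time_s: 4.2
position: [0.4862, 0.2299, 0.1073]
tool_rot: [3.141, -0.0, 0.282]
ft_force: [-0.2, 1.1, -0.8]
gripper_width: 0.202
```

```bash
python3 - <<'E'
from h import *
o=ctrl.get_obs();p,d=ctrl.grab_frame("wrist");cv2.imwrite("pics/w3.png",p);np.save("w3.npy",d);np.save("w3o.npy",o,allow_pickle=True);print(o['position'],o['tool_rot'],np.abs(o['dq']).max(),o['ft_force'],o['gripper_width'])
o=ctrl.get_obs();print(o['position'],o['tool_rot'],o['ft_force'])
E
```

```text
[0.48615452 0.22986162 0.10732656] [ 3.14131625e+00 -3.38558459e-04  2.82237148e-01] 0.035198968901613024 [-0.18210114  1.08063026 -0.84367389] 0.20228088597590002
[0.48564863 0.23124672 0.10712901] [-3.14111860e+00 -5.40847767e-05  2.84326363e-01] [ 0.11122942  0.24692803 -0.52749573]
```

View pics/w3.png

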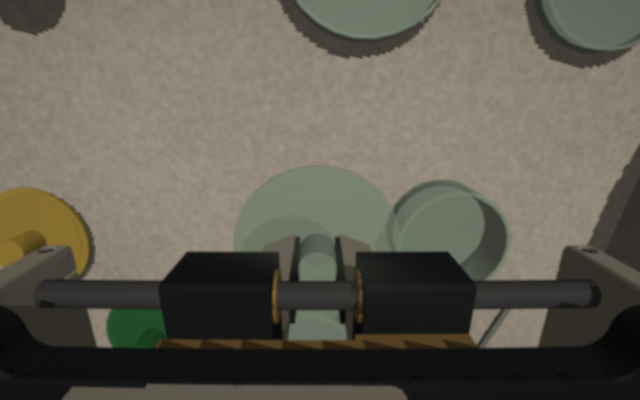

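```bash
python3 - <<'E'
from h import *
p=cv2.imread("pics/w3.png")
cv2.imwrite("pics/w3a.png",crop(p,220,150,300,150,2.6))
E
```

```text
(no output)
```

View pics/w3a.png

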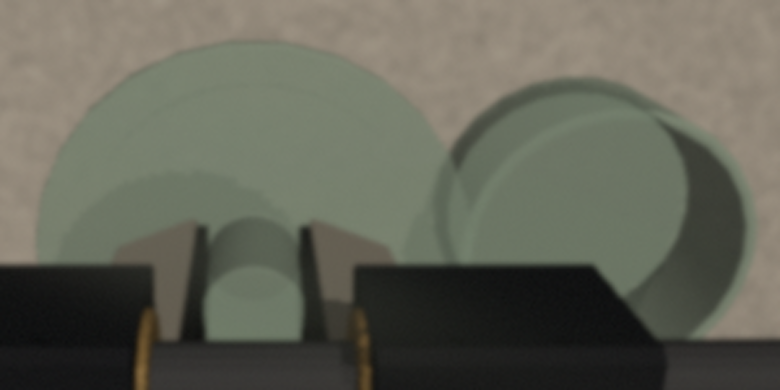

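```bash
cat >> h.py <<'E'
def proj(P,w):
    c,A,o=w; q=(np.atleast_2d(P)-o)@A
    x=q[:,0]/-q[:,2]; y=-q[:,1]/-q[:,2]; r2=x*x+y*y; k=1+c['k1']*r2
    return np.c_[c['fx']*x*k+c['cx'],c['fy']*y*k+c['cy']]
def circ(cx,cy,z,r,n=120):
    t=np.linspace(0,2*np.pi,n); return np.c_[cx+r*np.cos(t),cy+r*np.sin(t),0*t+z]
E
python3 - <<'E'
from h import *
out=[]
for f,(x0,y0,w_,h_) in [("w1",(285,85,115,125)),("w3",(380,160,140,125))]:
    p=cv2.imread(f"pics/{f}.png");o=np.load(f+"o.npy",allow_pickle=True).item();w=wristcam(o)
    c=crop(p,x0,y0,w_,h_,3)
    for z,r,col in [(.04,.045,(0,0,255)),(0.04,.041,(255,0,0))]:
        uv=(proj(circ(.4895,.119,z,r),w)-[x0,y0]+.5)*3-.5
        cv2.polylines(c,[uv.round().astype(int)],True,col,1)
    out.append(c)
cv2.imwrite("pics/ov.png",np.hstack(out))
E
```

```text
(no output)
```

View pics/ov.png

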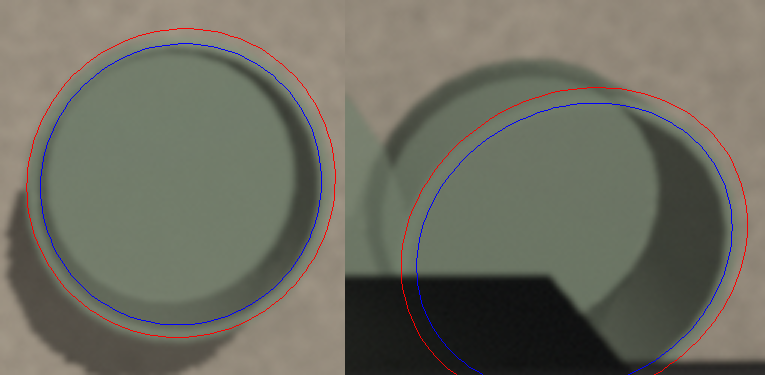

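```bash
python3 - <<'E'
from h import *
out=[]
f,(x0,y0,w_,h_)="w3",(385,170,130,100)
p=cv2.imread(f"pics/{f}.png");o=np.load(f+"o.npy",allow_pickle=True).item();w=wristcam(o)
for cx,cy in [(.488,.122),(.485,.122)]:
    c=crop(p,x0,y0,w_,h_,6)
    c=np.clip(c.astype(float)*1.6,0,255).astype(np.uint8)
    for z,r,col in [(.04,.045,(0,0,255)),(0.04,.041,(255,0,0)),(0,.045,(0,255,255))]:
        uv=(proj(circ(cx,cy,z,r),w)-[x0,y0]+.5)*6-.5
        cv2.polylines(c,[uv.round().astype(int)],True,col,1)
    cv2.imwrite(f"pics/ov_{cx}.png",c[:,:790])
E
```

```text
(no output)
```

View pics/ov_0.488.png

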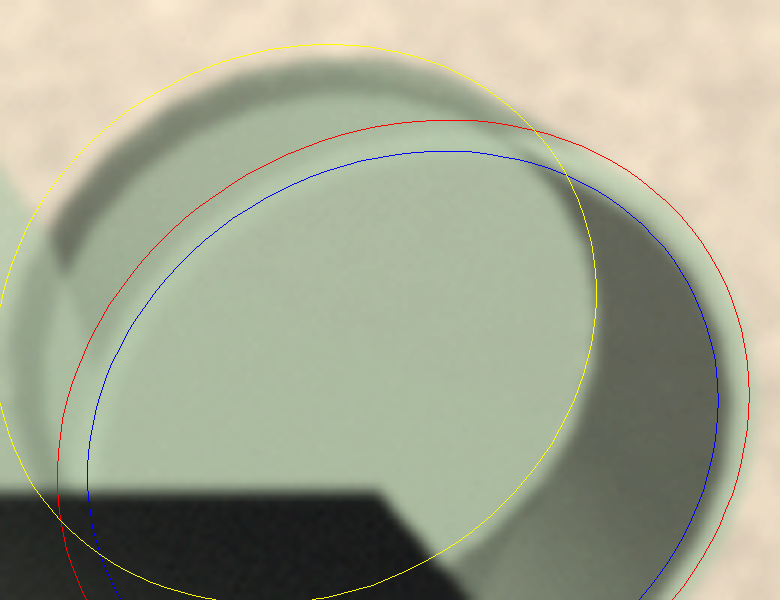

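View pics/ov_0.485.png

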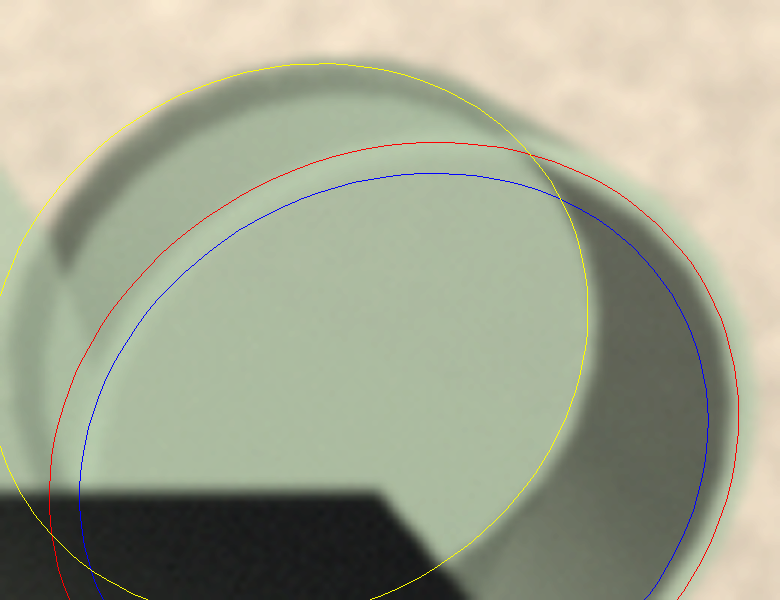

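```bash
python3 - <<'E'
from h import *
f,(x0,y0,w_,h_)="w3",(225,155,190,120)
p=cv2.imread(f"pics/{f}.png");o=np.load(f+"o.npy",allow_pickle=True).item();w=wristcam(o)
c=crop(p,x0,y0,w_,h_,4)
c=np.clip(c.astype(float)*1.6,0,255).astype(np.uint8)
T=o['position']
for z,r,col in [(-.0068,.048,(0,0,255)),(-.0108,.048,(0,255,255)),(.0172,.01,(255,0,0))]:
    uv=(proj(circ(T[0],T[1],T[2]+z,r),w)-[x0,y0]+.5)*4-.5
    cv2.polylines(c,[uv.round().astype(int)],True,col,1)
cv2.imwrite(f"pics/ovc.png",c)
E
```

```text
(no output)
```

View pics/ovc.png

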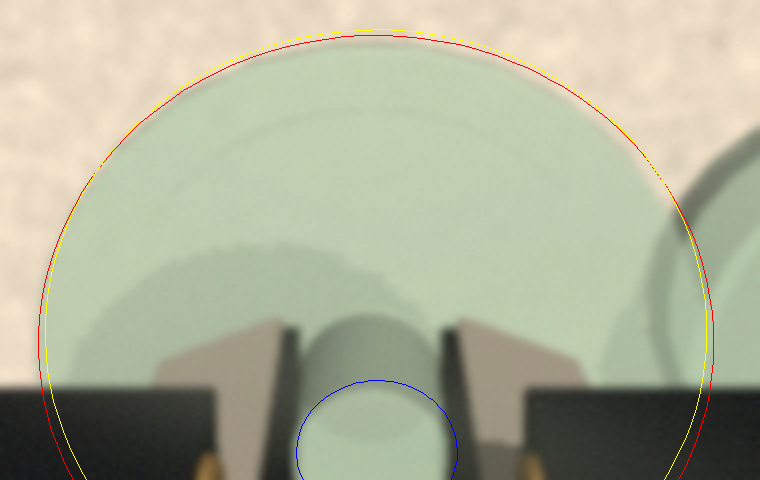

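Request:
jog_arm --pt "-1.4 5 0 0 1" --pt "-2.9 10.5 0 0 1" --pt "-2.9 10.5 2 0 1" --pt "-2.9 10.5 3.9 0 1" --pt "-2.9 10.5 3.9 0 1" --pt "-2.9 10.5 3.9 0 1"

```text
time_s: 4.85
position: [0.487, 0.1237, 0.0681]
tool_rot: [-3.141, 0.001, 0.287]
ft_force: [-0.1, -0.1, 0.7]
gripper_width: 0.204
```

```bash
python3 - <<'E'
from h import *
o=ctrl.get_obs();p,d=ctrl.grab_frame("wrist");cv2.imwrite("pics/w4.png",p);np.save("w4.npy",d);np.save("w4o.npy",o,allow_pickle=True);print(o['position'],o['tool_rot'],np.abs(o['dq']).max(),o['ft_force'])
w=wristcam(o);T=o['position']
x0,y0,w_,h_=190,130,260,150
for k,(cx,cy) in enumerate([(.487,.121)]):
    c=np.clip(crop(p,x0,y0,w_,h_,3).astype(float)*1.6,0,255).astype(np.uint8)
    cv2.imwrite("pics/w4r.png",c)
    for X,Y,z,r,col in [(cx,cy,.04,.045,(0,0,255)),(cx,cy,0,.045,(0,255,255)),(T[0],T[1],T[2]-.0068,.048,(255,0,0))]:
        uv=(proj(circ(X,Y,z,r),w)-[x0,y0]+.5)*3-.5
        cv2.polylines(c,[uv.round().astype(int)],True,col,1)
    cv2.imwrite("pics/w4o.png",c)
E
```

```text
[0.48701543 0.12365135 0.06806519] [-3.14069235e+00  9.20553499e-04  2.87141707e-01] 0.01846519194432078 [-0.11335362 -0.07197162  0.65968713]
```

View pics/w4o.png

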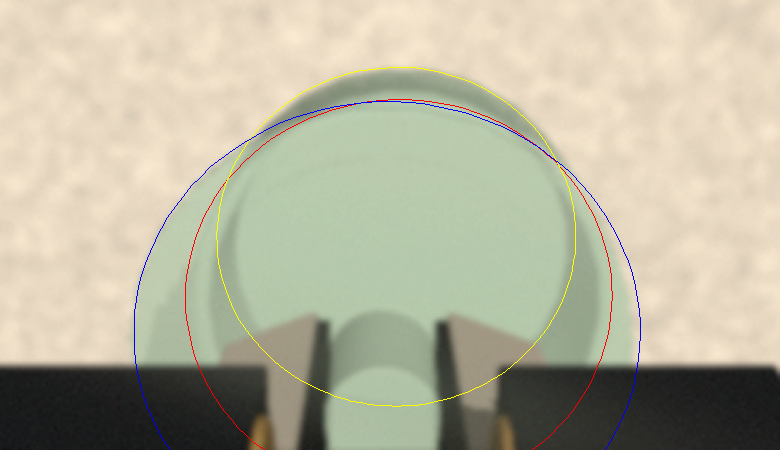

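View pics/w4r.png

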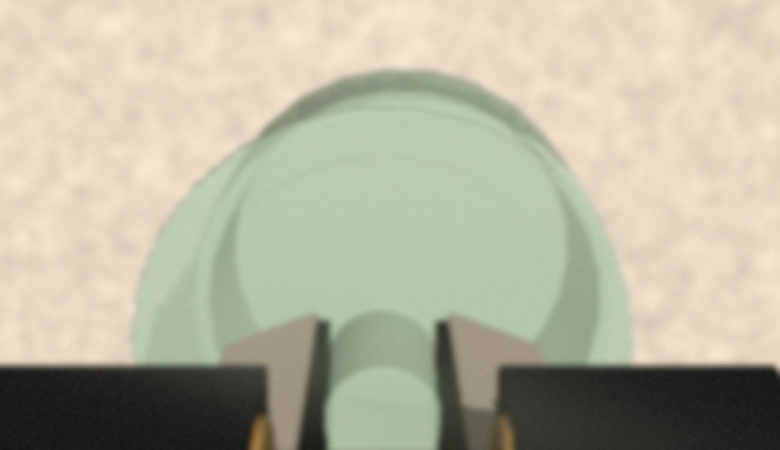

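Request:
jog_arm --pt "0 0.5 0 0 1" --pt "0 0.5 0.6 0 1" --pt "0 0.5 1.0 0 1" --pt "0 0.5 1.3 0 1" --pt "0 0.5 1.5 0 1" --pt "0 0.5 1.6 0 1" --pt "0 0.5 1.6 0 1"

```text
time_s: 5.6
position: [0.4889, 0.1175, 0.0521]
tool_rot: [-3.141, -0.0, 0.285]
ft_force: [-0.0, 1.6, -1.8]
gripper_width: 0.208
```

```bash
python3 - <<'E'
from h import *
o=ctrl.get_obs();p,d=ctrl.grab_frame("wrist");print(o['position'],o['tool_rot'],o['ft_force'],o['wrist_torque'])
cv2.imwrite("pics/w5.png",np.clip(crop(p,190,130,260,150,3).astype(float)*1.6,0,255).astype(np.uint8))
E
```

```text
[0.48886312 0.11752959 0.05212772] [-3.14136284e+00 -1.31205065e-04  2.85006777e-01] [-0.04201876  1.56215615 -1.82758009] [ 0.16974306  0.01483014 -0.02894408]
```

View pics/w5.png

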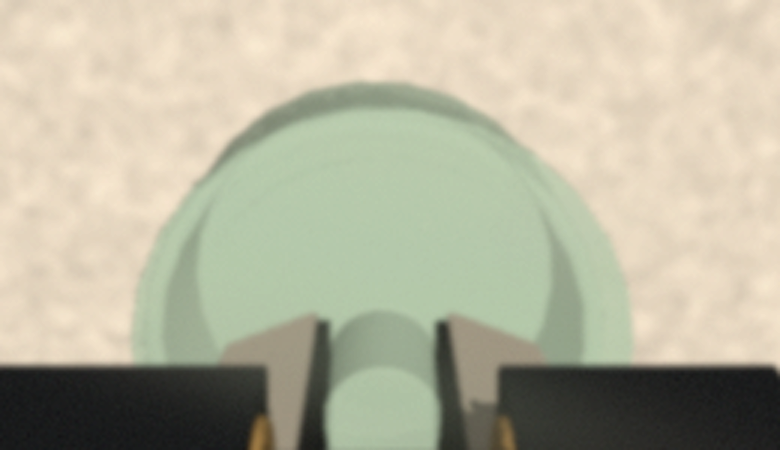

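Request:
jog_arm --pt "0 -0.15 0 0 1" --pt "0 -0.15 0.05 0 1" --pt "0 -0.15 0.1 0 1" --pt "0 -0.15 0.1 0 1"

```text
time_s: 6.05
position: [0.4884, 0.1187, 0.0515]
tool_rot: [3.141, -0.0, 0.285]
ft_force: [-1.7, 0.2, 3.7]
gripper_width: 0.203
```

```bash
python3 - <<'E'
from h import *
o=ctrl.get_obs();p,d=ctrl.grab_frame("wrist");print(o['position'],o['tool_rot'],o['ft_force'],o['wrist_torque'])
cv2.imwrite("pics/w6.png",np.clip(crop(p,190,130,260,150,3).astype(float)*1.6,0,255).astype(np.uint8))
E
```

```text
[0.4883951  0.11866828 0.05150084] [ 3.14137426e+00 -1.02900167e-04  2.84689575e-01] [-1.66399365  0.16333689  3.72918992] [0.03339582 0.35285591 0.01779409]
```

View pics/w6.png

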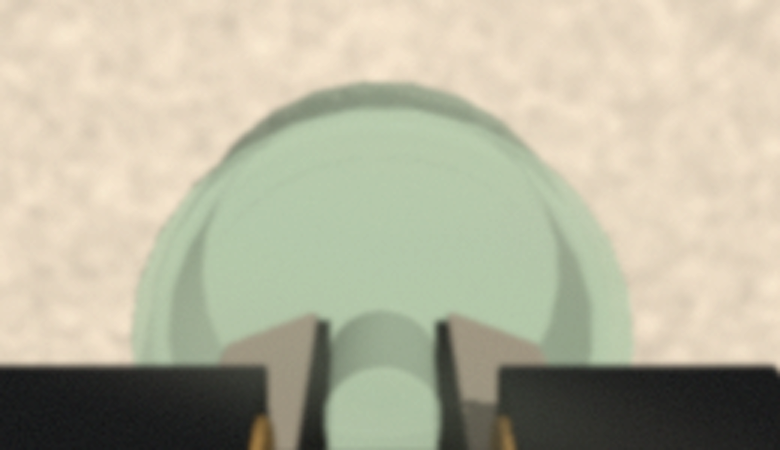

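Request:
jog_arm --pt "0 0 0 0 0.3" --pt "0 0 0 0 0" --pt "0 0 0 0 -0.2" --pt "0 0 0 0 -0.2" --pt "0 0 0 0 -0.2" --pt "0 0 -3 0 -0.2" --pt "0 0 -6 0 -0.2" --pt "0 0 -8 0 -0.2"

```text
time_s: 6.9
position: [0.4888, 0.119, 0.1329]
tool_rot: [-3.141, -0.001, 0.285]
ft_force: [1.1, 0.1, 0.6]
gripper_width: 0.604
```

Request:
jog_arm --pt "-4 0 -4 0 -0.2" --pt "-4 0 -4 0 -0.2" --pt "-4 0 -4 0 -0.2"

```text
time_s: 7.2
position: [0.4502, 0.1072, 0.1722]
tool_rot: [3.141, -0.002, 0.284]
ft_force: [1.2, 0.2, -0.4]
gripper_width: 0.6
```

```bash
python3 - <<'E'
from h import *
o=ctrl.get_obs();p,d=ctrl.grab_frame("wrist");print(o['position'],o['tool_rot'],o['ft_force'],o['wrist_torque'])
cv2.imwrite("pics/w7.png",p);np.save("w7o.npy",o,allow_pickle=True);np.save("w7.npy",d)
cv2.imwrite("pics/w7a.png",np.clip(crop(p,210,20,220,150,3.5).astype(float)*1.5,0,255).astype(np.uint8))
p,d=ctrl.grab_frame("top");cv2.imwrite("pics/top1.png",p);np.save("top1.npy",d)
E
```

```text
[0.45015175 0.10719164 0.17215584] [ 3.14064196e+00 -2.35336530e-03  2.84453359e-01] [ 1.20231304  0.15795111 -0.42757095] [-0.01998645  0.02397461 -0.01302978]
```

View pics/w7.png

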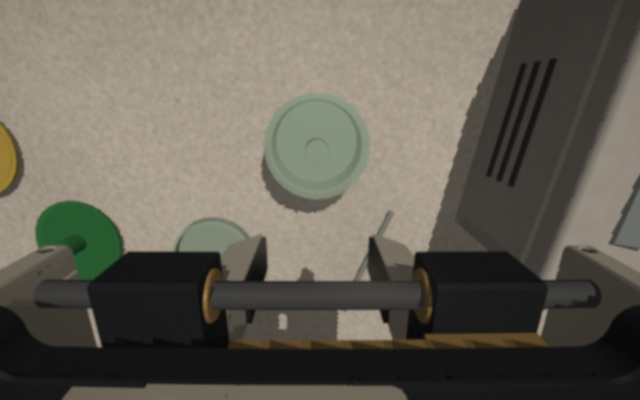

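View pics/w7a.png

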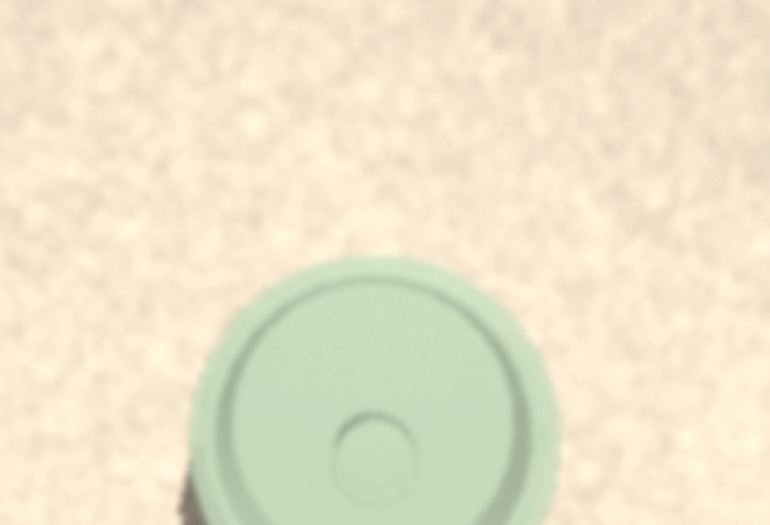

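```bash
python3 - <<'E'
from h import *
o=np.load("w7o.npy",allow_pickle=True).item();w=wristcam(o);d=np.load("w7.npy")
for k in ["disc","knob","inc"]:
    pts=[]
    for v in range(95,200):
        for u in range(265,370):
            r=np.hypot(u-317,v-146); rk=np.hypot(u-317,v-152)
            if (k=="disc" and 20<r<46) or (k=="knob" and rk<9): pts.append(by_depth(0,u,v,d[v,u],w))
    if not pts: continue
    P=np.array(pts);A=np.c_[P[:,:2]-P[:,:2].mean(0),np.ones(len(P))]
    s=np.linalg.lstsq(A,P[:,2],rcond=None)[0];print(k,np.median(P,0),P[:,2].std(),s)
# bench reference
print([by_depth(0,u,v,d[v,u],w).round(4) for u,v in [(200,60),(430,60),(420,120),(200,150)]])
print(at_z(0,317,152,.068,w))
p=cv2.imread("pics/top1.png");cv2.imwrite("pics/top1a.png",crop(p,330,120,120,120,5))
E
```

```text
disc [0.48903337 0.1194692  0.04478901] 0.019125951870708383 [0.0969475  0.02936471 0.04606308]
knob [0.48733256 0.11886419 0.06868526] 0.028647254323060575 [3.68560677 1.08699221 0.07182274]
[array([0.531 , 0.2486, 0.0009]), array([0.5927, 0.0366, 0.0017]), array([5.374e-01, 2.490e-02, 3.000e-04]), array([0.4453, 0.2328, 0.0011])]
[0.48713787 0.11880373 0.068     ]
```

View pics/top1a.png

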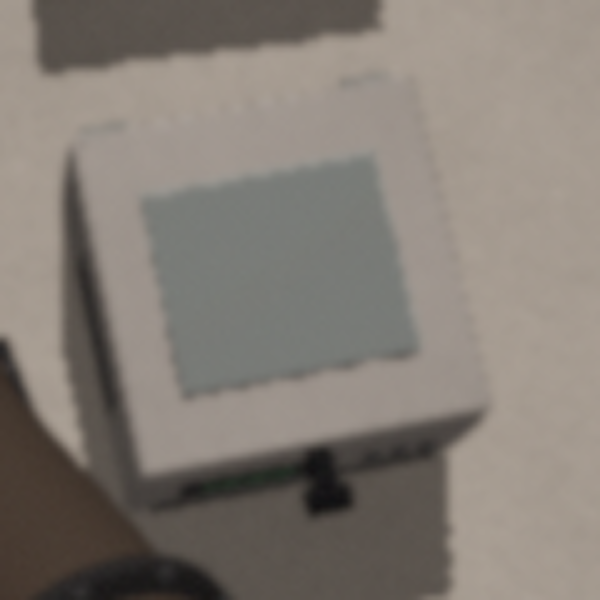

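```bash
python3 - <<'E'
from h import *
f=lambda x,y,z: at_z("top",330+x/5-.4,120+y/5-.4,z)
z=.141
fl,fr,bl,br=f(145,474,z),f(490,408,z),f(77,145,z),f(410,77,z)
for n,q in zip("fl fr bl br".split(),(fl,fr,bl,br)):print(n,q)
y1=fl-fr;y2=bl-br;x1=bl-fl;x2=br-fr
for y in (y1,y2): print(np.linalg.norm(y),np.arctan2(-y[0],y[1]))
for x in (x1,x2): print(np.linalg.norm(x),np.arctan2(x[1],x[0]))
g=[f(145+40,394,z),f(415,352,z),f(142,198,z),f(372,157,z)]
for a,b in ((g[0],g[1]),(g[2],g[3])):
  y=a-b;print(np.arctan2(-y[0],y[1]))
for a,b in ((g[2],g[0]),(g[3],g[1])):
  x=a-b;print(np.arctan2(x[1],x[0]))
print("grip",f(329,497,.136))
E
```

```text
fl [ 0.45020977 -0.05471476  0.141     ]
fr [ 0.47522636 -0.26746498  0.141     ]
bl [ 0.65954407 -0.03076584  0.141     ]
br [ 0.6890397  -0.24260948  0.141     ]
0.21421597832161582 0.11704915552941392
0.21388716555388035 0.13834365116794312
0.21069977840910567 0.11390989314608312
0.2152532028230276 0.11572914827710555
0.11030692617650208
0.11081362530179607
0.12094977278017592
0.10105505594266474
grip [ 0.42882795 -0.16479613  0.136     ]
```

Request:
jog_arm --pt "-2 5 -4.3 4 -0.2" --pt "-4 10 -4.3 8 -0.2" --pt "-6 15 -4.3 9.7 -0.2" --pt "-8 20 -4.3 9.7 -0.2" --pt "-9.4 25.6 -4.3 9.7 -0.2" --pt "-9.4 25.6 -4.3 9.7 -0.2" --pt "-9.4 25.6 -4.3 9.7 -0.2" --pt "-9.4 25.6 -4.3 9.7 -0.2"

```text
time_s: 8.1
position: [0.4317, -0.1652, 0.2129]
tool_rot: [-3.14, 0.002, 0.114]
ft_force: [-0.0, 0.4, -0.2]
gripper_width: 0.598
```

```bash
python3 - <<'E'
from h import *
o=ctrl.get_obs();p,d=ctrl.grab_frame("wrist");print(o['position'],o['tool_rot'],o['joint_pos'])
cv2.imwrite("pics/w8.png",p);np.save("w8o.npy",o,allow_pickle=True);np.save("w8.npy",d)
E
```

```text
[ 0.43172902 -0.16521366  0.21285773] [-3.14048245e+00  1.80245092e-03  1.13500485e-01] [ 0.48445441  0.20535554 -0.27454605  1.95229892  0.06542222  0.9944727
 -1.2776981 ]
```

View pics/w8.png

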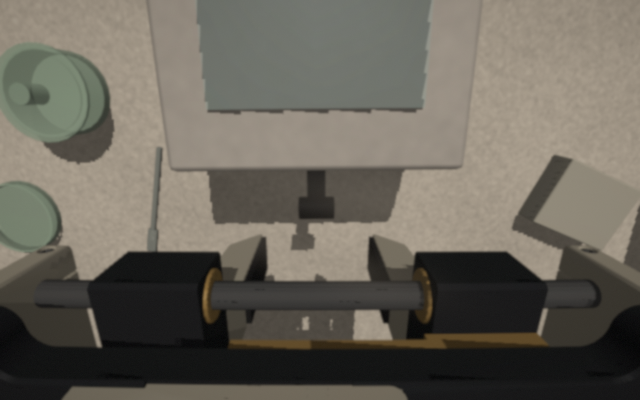

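```bash
python3 - <<'E'
from h import *
o=np.load("w8o.npy",allow_pickle=True).item();w=wristcam(o);d=np.load("w8.npy");p=cv2.imread("pics/w8.png")
print(by_depth(0,317,207,d[207,317],w),at_z(0,317,207,.135,w))
a=at_z(0,176,169,.141,w);b=at_z(0,463,166,.141,w);y=a-b;print(a,b,np.arctan2(-y[0],y[1]),np.linalg.norm(y),(a+b)/2)
print(by_depth(0,250,140,d[140,250],w))
cv2.imwrite("pics/w8a.png",np.clip(crop(p,270,150,100,80,6).astype(float)*2,0,255).astype(np.uint8))
E
```

```text
[ 0.43168301 -0.16421857  0.13718429] [ 0.43093798 -0.16430018  0.135     ]
[ 0.45066425 -0.0572769   0.141     ] [ 0.4767603  -0.26726076  0.141     ] 0.12364250193703254 0.21159920289137524 [ 0.46371228 -0.16226883  0.141     ]
[ 0.47803151 -0.11079328  0.14154742]
```

View pics/w8a.png

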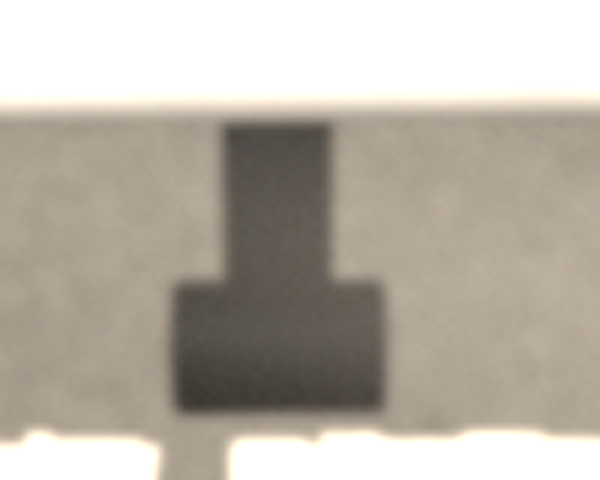

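Request:
jog_arm --pt "-0.1 0 4 0 -0.2" --pt "-0.1 0 8 0 -0.2" --pt "-0.1 0 10 0 -0.2" --pt "-0.1 0 10.3 0 -0.2" --pt "-0.1 0 10.3 0 -0.2"

```text
time_s: 8.65
position: [0.431, -0.1636, 0.111]
tool_rot: [-3.141, 0.001, 0.118]
ft_force: [0.0, -0.8, 0.1]
gripper_width: 0.602
```

Request:
jog_arm --pt "0 0 0 0 1" --pt "0 0 0 0 1" --pt "0 0 0 0 1" --pt "0 0 0 0 1" --pt "0 0 0 0 1" --pt "0 0 0 0 1" --force 25

```text
time_s: 9.25
position: [0.431, -0.1647, 0.1114]
tool_rot: [3.141, -0.001, 0.116]
ft_force: [-0.4, 1.6, 2.5]
gripper_width: 0.306
```

```bash
python3 - <<'E'
from h import *
o=ctrl.get_obs();p,d=ctrl.grab_frame("wrist");print(o['position'],o['tool_rot'],o['gripper_width'],o['ft_force'])
cv2.imwrite("pics/w9.png",p)
r=np.hypot(.252,.013);f=np.arctan2(.013,.252)
for t in np.r_[np.arange(0,1.06,.1),1.03,.82]: print(round(t,2),((r*np.cos(f)-r*np.cos(f+t))*100).round(2),(-(r*np.sin(f+t)-r*np.sin(f))*100).round(2))
E
```

```text
[ 0.43103485 -0.16467556  0.11143982] [ 3.14144469e+00 -6.72632575e-04  1.15579702e-01] 0.30575699821996366 [-0.35908295  1.57901744  2.47276779]
0.0 0.0 -0.0
0.1 0.26 -2.51
0.2 0.76 -4.98
0.3 1.51 -7.39
0.4 2.5 -9.71
0.5 3.71 -11.92
0.6 5.14 -14.0
0.7 6.76 -15.93
0.8 8.58 -17.68
0.9 10.55 -19.25
1.0 12.68 -20.61
1.03 13.34 -20.97
0.82 8.96 -18.01
```

View pics/w9.png

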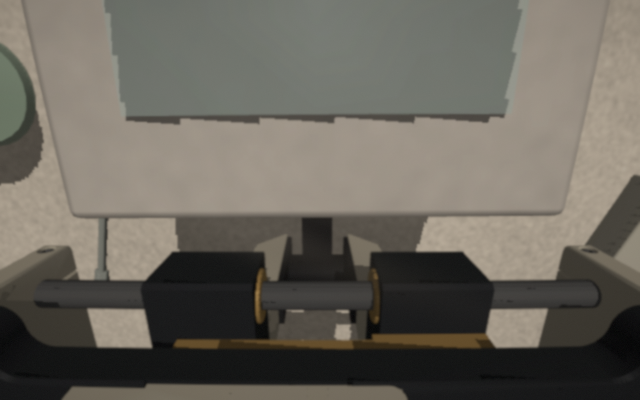

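Request:
jog_arm --pt "0.1 0 -1.26 0 1" --pt "0.26 0 -2.51 0 1" --pt "0.48 0 -3.75 0 1" --pt "0.76 0 -4.98 0 1" --pt "1.11 0 -6.2 0 1" --pt "1.51 0 -7.39 0 1" --pt "1.51 0 -7.39 0 1"

```text
time_s: 10.0
position: [0.4459, -0.1629, 0.1858]
tool_rot: [3.141, -0.0, 0.116]
ft_force: [-1.0, 1.0, -1.7]
gripper_width: 0.3
```

```bash
python3 - <<'E'
from h import *
o=ctrl.get_obs();p,d=ctrl.grab_frame("wrist");print(o['position'],o['tool_rot'],o['gripper_width'],o['ft_force'])
cv2.imwrite("pics/w10.png",p)
E
```

```text
[ 0.44591365 -0.16286852  0.18578227] [ 3.14143550e+00 -3.34710659e-04  1.15660181e-01] 0.3001037752243576 [-0.99229158  1.01860881 -1.71328814]
```

View pics/w10.png

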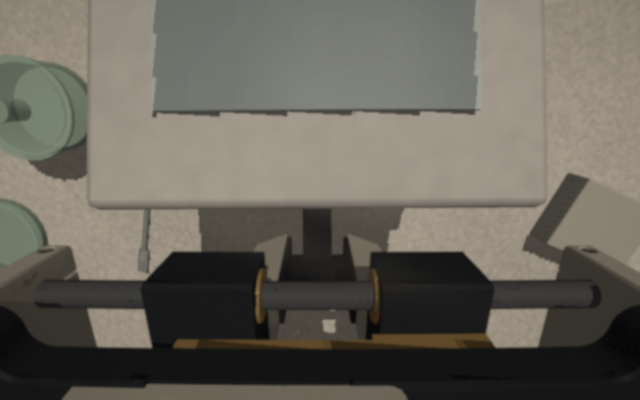

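Request:
jog_arm --pt "0.47 0 -1.17 0 1" --pt "0.99 0 -2.32 0 1" --pt "1.57 0 -3.44 0 1" --pt "2.2 0 -4.53 0 1" --pt "2.89 0 -5.59 0 1" --pt "3.63 0 -6.61 0 1" --pt "4.42 0 -7.6 0 1" --pt "5.25 0 -8.54 0 1"

```text
time_s: 10.85
position: [0.4985, -0.1564, 0.2712]
tool_rot: [-3.141, -0.0, 0.116]
ft_force: [0.7, 2.7, -3.9]
gripper_width: 0.302
```

```bash
python3 - <<'E'
from h import *
o=ctrl.get_obs();p,d=ctrl.grab_frame("wrist");print(o['position'],o['tool_rot'],o['gripper_width'],o['ft_force'],o['joint_pos'])
cv2.imwrite("pics/w11.png",p)
r=np.hypot(.252,.013);f=np.arctan2(.013,.252)
g=lambda t:np.array([(-r*np.cos(f+t))*100,(-(r*np.sin(f+t)))*100])
for t in (.75,.8,.85,.9,.95,1.0,1.03,1.05): print(t,(g(t)-g(.7)).round(2))
E
```

```text
[ 0.49848577 -0.15644466  0.27124001] [-3.14112870e+00 -3.36981913e-05  1.15831460e-01] 0.30156812194082205 [ 0.71960301  2.70249262 -3.86360505] [ 0.42644615  0.25189718 -0.27930746  1.73632109  0.07439724  1.16385075
 -1.32894211]
0.75 [ 0.88 -0.9 ]
0.8 [ 1.81 -1.75]
0.85 [ 2.78 -2.56]
0.9 [ 3.79 -3.32]
0.95 [ 4.84 -4.03]
1.0 [ 5.91 -4.68]
1.03 [ 6.58 -5.04]
1.05 [ 7.03 -5.28]
```

View pics/w11.png

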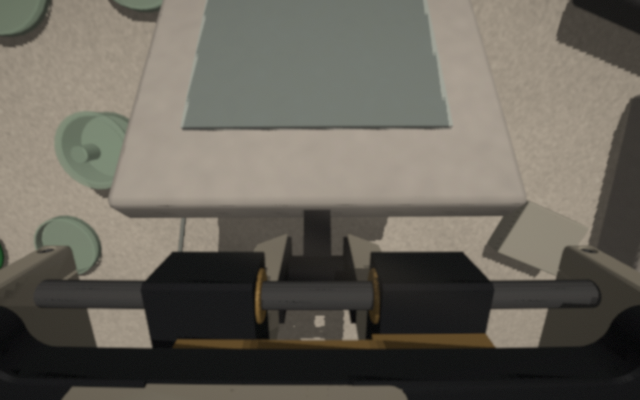

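Request:
jog_arm --pt "0.88 0 -0.9 0 1" --pt "1.81 0 -1.75 0 1" --pt "2.78 0 -2.56 0 1" --pt "3.79 0 -3.32 0 1" --pt "4.84 0 -4.03 0 1" --pt "5.91 0 -4.68 0 1" --pt "7.03 0 -5.28 0 1" --pt "7.25 0 -5.4 0 1"

```text
time_s: 11.7
position: [0.5713, -0.1475, 0.3252]
tool_rot: [-3.141, -0.002, 0.117]
ft_force: [-2.0, 5.4, 0.7]
gripper_width: 0.301
```

Request:
jog_arm --pt "0 0 0 0 1" --pt "0 0 0 0 1"

```text
time_s: 11.9
position: [0.5698, -0.1477, 0.3244]
tool_rot: [-3.141, -0.0, 0.116]
ft_force: [-0.8, 5.6, 0.4]
gripper_width: 0.299
```

```bash
python3 - <<'E'
from h import *
o=ctrl.get_obs();p,d=ctrl.grab_frame("wrist");P=o['position'];print(P,o['tool_rot'],o['gripper_width'],o['ft_force'])
cv2.imwrite("pics/w12.png",p);np.save("w12.npy",d);np.save("w12o.npy",o,allow_pickle=True)
f=np.arctan2(.013,.252)
h=np.array([.681,-.136]);dist=(h-P[:2])@[np.cos(.1158),np.sin(.1158)]
dz=P[2]+.0188-.116;print("angle",np.arctan2(dz,dist)-f,np.hypot(dz,dist))
w=wristcam(o)
for u,v in [(250,150),(400,150),(250,180),(400,180),(320,100),(320,160)]: print(u,v,by_depth(0,u,v,d[v,u],w).round(4))
p,d=ctrl.grab_frame("scene");cv2.imwrite("pics/sc2.png",p)
E
```

```text
[ 0.56976813 -0.14774382  0.32440891] [-3.14056970e+00 -6.26994426e-05  1.16237919e-01] 0.29863971361158176 [-0.78147808  5.58215083  0.38877118]
angle 1.0618255107283001 0.25324479491881646
250 150 [ 0.6137 -0.0988  0.2806]
400 150 [ 0.6249 -0.193   0.2823]
250 180 [ 0.5993 -0.1035  0.2998]
400 180 [ 0.6098 -0.1913  0.3008]
320 100 [ 0.6489 -0.1399  0.2281]
320 160 [ 0.613  -0.1437  0.2836]
```

View pics/w12.png

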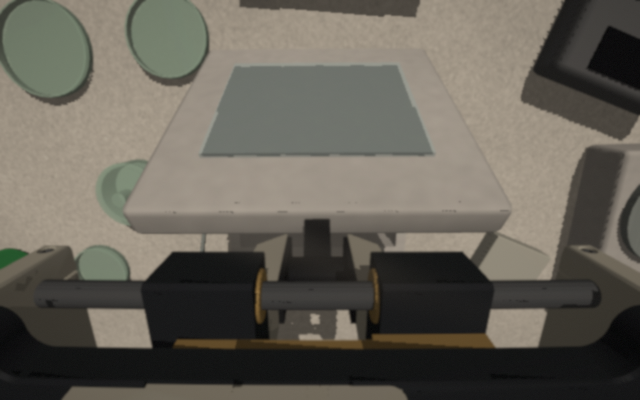

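View pics/sc2.png

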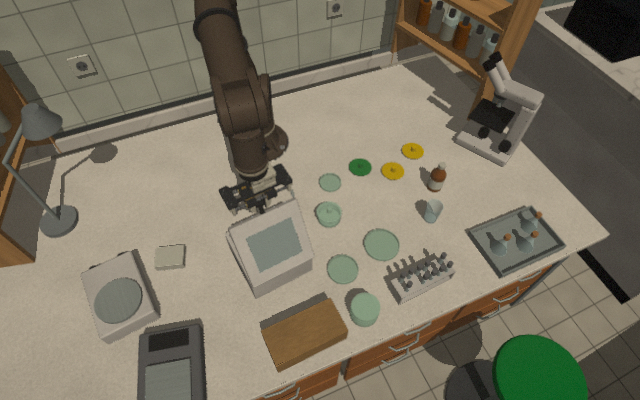

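```bash
python3 - <<'E'
from h import *
o=np.load("w12o.npy",allow_pickle=True).item();w=wristcam(o);d=np.load("w12.npy")
def fit(reg):
    P=np.array([by_depth(0,u,v,d[v,u],w) for v in range(reg[1],reg[3],2) for u in range(reg[0],reg[2],3) if d[v,u]>0])
    for _ in range(4):
        c=np.median(P,0);U=np.linalg.svd(P-P.mean(0))[2][2];r=(P-P.mean(0))@U;P=P[np.abs(r)<2*r.std()+1e-4]
    n=U*np.sign(U[0]);return np.arctan2(np.hypot(n[0],n[1]),n[2]),r.std(),np.arctan2(n[1],n[0]),len(P),P.mean(0)
print(fit((190,162,450,205)),fit((240,70,400,150)),fit((190,70,450,205)))
E
```

```text
(np.float64(1.0510370171208252), np.float64(0.0004113222953893089), np.float64(0.12085236532441751), 1845, array([ 0.60310335, -0.14402045,  0.30176271])) (np.float64(1.0569742464205276), np.float64(0.00033714006541347026), np.float64(0.12103943709424442), 2068, array([ 0.64438237, -0.13977688,  0.23579442])) (np.float64(1.0269749989252765), np.float64(0.0013405947376885043), np.float64(0.11810252617931886), 5328, array([ 0.62558763, -0.14181734,  0.26578867]))
```

Request:
jog_arm --pt "-0.9 0 0.47 0 1" --pt "-1.99 0 1.1 0 1" --pt "-3.05 0 1.79 0 1" --pt "-4.08 0 2.52 0 1" --pt "-4.86 0 3.15 0 1" --pt "-4.86 0 3.15 0 1" --pt "-4.86 0 3.15 0 1" --pt "-4.86 0 3.15 0 1"

```text
time_s: 12.8
position: [0.5214, -0.1536, 0.2928]
tool_rot: [-3.141, -0.0, 0.116]
ft_force: [-0.6, 5.0, 0.1]
gripper_width: 0.3
```

```bash
python3 - <<'E'
from h import *
o=ctrl.get_obs();p,d=ctrl.grab_frame("wrist");P=o['position'];print(P,o['tool_rot'],o['gripper_width'],o['ft_force'],np.abs(o['dq']).max())
cv2.imwrite("pics/w13.png",p)
f=np.arctan2(.013,.252)
h=np.array([.681,-.136]);dist=(h-P[:2])@[np.cos(.1158),np.sin(.1158)]
dz=P[2]+.0188-.116;print("angle",np.arctan2(dz,dist)-f,np.hypot(dz,dist))
w=wristcam(o)
def fit(reg):
    P=np.array([by_depth(0,u,v,d[v,u],w) for v in range(reg[1],reg[3],2) for u in range(reg[0],reg[2],3) if d[v,u]>0])
    for _ in range(4):
        U=np.linalg.svd(P-P.mean(0))[2][2];r=(P-P.mean(0))@U;P=P[np.abs(r)<2*r.std()+1e-4]
    n=U*np.sign(U[0]);return np.arctan2(np.hypot(n[0],n[1]),n[2]),r.std(),len(P)
print(fit((190,160,450,200)),fit((240,60,400,130)))
q,d=ctrl.grab_frame("scene");d
cv2.imwrite("pics/sc3.png",np.vstack([crop(q,210,160,200,150,4)]))
E
```

```text
[ 0.52135425 -0.15364703  0.29284729] [-3.14093350e+00 -3.05013304e-04  1.15807932e-01] 0.3002771577970088 [-0.58207535  5.00788312  0.07193433] 0.001797626166185102
angle 0.8318727114261298 0.2531308047383147
(np.float64(0.8205363289233518), np.float64(0.00046101455858072344), 1653) (np.float64(0.8256844502232469), np.float64(0.0004201533103717176), 1790)
```

View pics/w13.png

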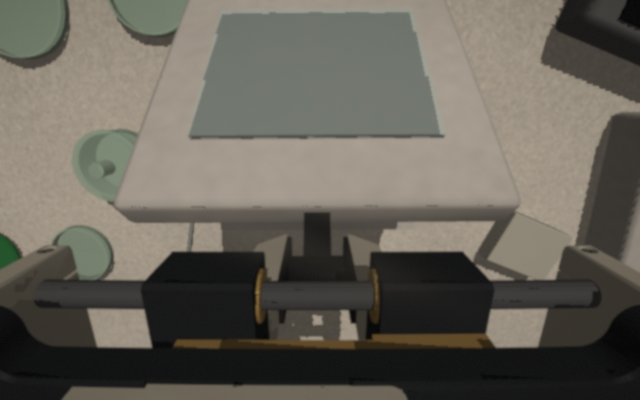

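View pics/sc3.png

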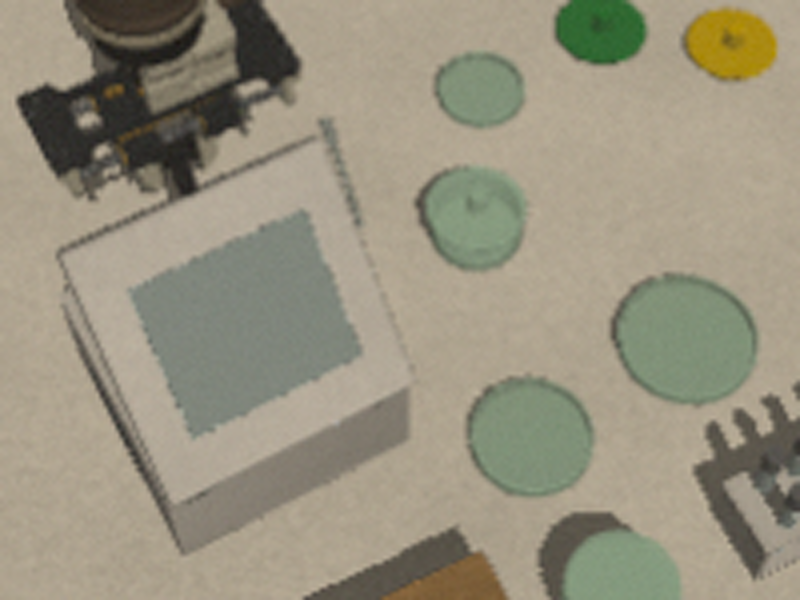

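The hatch is held still at about 0.825 rad, and the cover sits on the dish at crop pixel (475,205). The bystanders are where they started. I'm handing in.

```bash
python3 -c "
from rig import ctrl
print(ctrl.job_done())"
```

```text
the job is handed in; nothing more can be done
None
```

The cover is seated on the dish, and the arm is still holding the hatch just below its balance point. I handed the job in at about 13 s of the 58 s allowed.

- **Cover:** I set it on the dish, let go and backed off. Wrist depth then put the disc top about 45 mm and the knob top about 69 mm above the bench, against 44 and 68 expected. It looked concentric in the picture. I had meant to check the tilt with a plane fit, but that fit was spoiled by depth outliers. So "level" rests on those heights and the look of it.
- **Hatch:** I took the grip by its ends and raised the hatch to about 1.05 rad, past balance, at a commanded 0.5 rad/s or so. I then brought it back. The depth plane fits gave 0.82 to 0.83 rad and the arm position gave 0.83, which is about 7 degrees below balance. The arm was at rest with the fingers shut on the grip.
- **Sideways force:** The wrist reads about 5 N along the hinge at the grip. I put this down to a slight misalignment and left it.
- **Bystanders:** The last pictures showed nothing disturbed among those in view. I did not measure their positions.

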